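Deal filter cartridges into two kit trays

ROBOT

A 6-joint arm with a two-finger parallel gripper is mounted at the origin on the work surface; the furniture and walls round the work are solid. World frame = base frame: x ahead of the robot, y to its left, z up, the work surface at z = 0. Lengths are in m, angles in rad, forces in N, time in s.
With the tool pointing down it reaches from about 0.15 to 0.775 m from the base axis. Payload 6.1 kg.
Tool frame: the origin (TCP) lies on the mounting face of the last link; the fingertips stand 173 mm ahead of it and the grasp point (between the pads) lies 155 mm ahead of it; x points along the fingers, y is the direction in which the jaws open and shut, and the axes are right-handed (so a half turn about x gives the same grasp; the last joint's range is limited). The gripper opens to 85 mm and grips with 20 to 120 N. Pads are 22 mm wide; open, the fingers measure 114 mm over their backs; the gripper's body (76 mm by 85 mm) begins 54 mm behind the grasp point. The pads swing forward as they close: fully open they stand 13 mm farther back than shut.
Start: joints at [-1.125, 0.126, -0.04, 1.405, 0, 1.571], TCP at [0.226, -0.474, 0.405] pointing down, gripper open.
Joint ranges: [-2.72, 2.72], [-0.95, 1.95], [-1.27, 1.35], [-1.78, 2.02], [-1.46, 1.47], [-3.14, 3.14]. Speed limits (rad/s): [2.39, 2.39, 3.01, 3.14, 3.14, 3.14].

INTERFACE

Orientations are given as a unit quaternion [w, x, y, z].
In Python, from cell import bot gives the robot as it stands. The module is installed in compiled form; this text tells all that it offers. Calls block until the motion is done:
- bot.movep(position, orientation): joint-space move of the TCP to a pose.
- bot.line_to(position, v=0.15, rotation=None): straight line of the TCP; rotation=None keeps the orientation; v is the mean speed in m/s.
- bot.set_joints(angles): joint-space move.
- bot.command_gripper(opening): finger opening in m; the grip force is fixed at half the most; returns when the fingers have stopped.
- bot.hold(seconds).
- bot.inverse_kinematics(position, orientation): joint angles nearest the present ones, or None.
- bot.get_obs(): the state.
- bot.get_image(name): name is "scene" or "top"; returns a dict with "pixels" (400x640x3 uint8, blue, green, red), "depth" (400x640 float32, m along the optical axis (not along the pixel's ray), 0 where there is no reading), "intrinsics" (3x3 intrinsics, pixels), "extrinsics" (4x4, takes a point from camera to world coordinates). Camera axes: x right, y down, z forward; pixel columns grow to the right and rows downward; lengths in m; the calibration is good to about 2 mm. A picture is of the moment at which its call begins.
A pose or a line that the arm cannot do raises bot.Unreachable and nothing moves.
- bot.job_done(): hands the job in, once; it reports no verdict.
The state is a dict: "time_s": time; "joint_pos": joint angles; "joint_velocities": joint speeds; "joint_torque": joint torques, N m; "eef_pos": TCP position; "eef_rot": TCP orientation; "ft_force": force on the tool from outside, world axes, zero at the start; "torque": the same for the moment, N m; "width": finger opening in m.
Only numpy, scipy, OpenCV 4.12 (cv2) and the standard library are available. Lean on these libraries where they do the work, as an engineer would, in place of code of your own. Each camera call takes 0.05 s, during which the arm holds its last target. There are 200 camera calls.

TASK

Fill the two kit trays with the four tall filter cartridges: deal them out one at a time, one to each tray in turn, so that no tray is ever two ahead of the other, until every pocket of both trays holds one cartridge standing upright on the pocket floor. Leave the two short cups that look like them, the tin of O-rings and the blue cup where they stand.

Things in the scene. Friction and masses are not known exactly. Their poses are not given: they have to be found in the camera images.
- cart_0_mid (a point): one of four identical tall filter cartridges: cream plastic, round, with a flat closed top and a black O-ring round it near the top, 45 mm in diameter over the O-ring (body 41 mm), 72 mm tall, 30 to 65 g, standing upright and loose on the table; this point is its centre, 36 mm above its foot; z is its upright axis
- cart_1_mid (a point): one of four identical tall filter cartridges: cream plastic, round, with a flat closed top and a black O-ring round it near the top, 45 mm in diameter over the O-ring (body 41 mm), 72 mm tall, 30 to 65 g, standing upright and loose on the table; this point is its centre, 36 mm above its foot; z is its upright axis
- cart_2_mid (a point): one of four identical tall filter cartridges: cream plastic, round, with a flat closed top and a black O-ring round it near the top, 45 mm in diameter over the O-ring (body 41 mm), 72 mm tall, 30 to 65 g, standing upright and loose on the table; this point is its centre, 36 mm above its foot; z is its upright axis
- cart_3_mid (a point): one of four identical tall filter cartridges: cream plastic, round, with a flat closed top and a black O-ring round it near the top, 45 mm in diameter over the O-ring (body 41 mm), 72 mm tall, 30 to 65 g, standing upright and loose on the table; this point is its centre, 36 mm above its foot; z is its upright axis
- tray_a: one of two identical grey kit trays, fixed to the table: low open box 80 mm along its x, 150 mm along its y (a rim and tabs make it 88 x 168 over all), 25 mm tall, walls 4 mm, floor 4 mm thick; one 4 mm cross wall makes two pockets of 72 x 69 mm (x, y), each for one cartridge, with centres at (0, +0.0375) and (0, -0.0375) m in its frame; origin at the centre of its underside, on the table, z up
- tray_b: one of two identical grey kit trays, fixed to the table: low open box 80 mm along its x, 150 mm along its y (a rim and tabs make it 88 x 168 over all), 25 mm tall, walls 4 mm, floor 4 mm thick; one 4 mm cross wall makes two pockets of 72 x 69 mm (x, y), each for one cartridge, with centres at (0, +0.0375) and (0, -0.0375) m in its frame; origin at the centre of its underside, on the table, z up
- short_0_mid (a point): one of two short cups, look-alikes of the cartridges: same cream plastic and width (44 mm) but only 40 mm tall, open at the top (hollow) and without O-ring; loose; not wanted, stays where it stands; this point is its centre, 20 mm above its foot
- short_1_mid (a point): one of two short cups, look-alikes of the cartridges: same cream plastic and width (44 mm) but only 40 mm tall, open at the top (hollow) and without O-ring; loose; not wanted, stays where it stands; this point is its centre, 20 mm above its foot
- ring_tin_mid (a point): round open tin of black O-rings, 68 mm in diameter, 22 mm tall, loose; a bystander, stays where it stands; this point is its centre, 11 mm above its foot. Beyond it, left of the trays, stands a tall grey drawer cabinet (x from 0.55 m on, y from 0.12 to 0.35 m): keep the arm clear of it
- cup_mid (a point): blue plastic bottle part, a stepped cup 55 mm in diameter and 56 mm tall, loose; a bystander, stays where it stands; this point is its centre, 28 mm above its foot
There are look-alikes about, which are no part of the job. What is shaped like the part that bears cart_0_mid but yellow is not meant.

How it is judged:
By the outcome, as a careful person would: the job done as asked, in the order asked, and still so for the second after the job is handed in, with the robot touching nothing.
It also fails if it takes over 83 s, if anything falls off the work surface, if the arm or the gripper's body presses on something with over 40 N, if the wrist force passes 120 N, or if a joint passes its speed limit or range.

## Working session

There is one attempt and no reset: what is moved stays moved. The work goes in short steps, each a Python script; the robot and the scene stay as the last script left them, time stands still between calls to the robot, and variables do not carry over. Pictures are saved under pics/ and viewed, about 12 in all and at most 16, crops included, and the job is handed in when it is done.

```bash
mkdir -p pics; python3 - <<'E'
from cell import bot
import numpy as np,cv2
for n in ("top","scene"):
    d=bot.get_image(n); cv2.imwrite(f"pics/{n}0.png",d["pixels"]); np.savez(f"{n}0.npz",**d)
    print(n,d["intrinsics"].round(1).tolist(),d["extrinsics"].round(3).tolist())
o=bot.get_obs();print(o)
E
```

```text
top [[499.6, 0.0, 316.3], [0.0, 499.6, 200.2], [0.0, 0.0, 1.0]] [[0.018, -0.987, 0.161, 0.227], [-1.0, -0.018, -0.002, 0.024], [0.005, -0.161, -0.987, 1.297], [0.0, 0.0, 0.0, 1.0]]
scene [[494.6, 0.0, 315.4], [0.0, 494.6, 204.6], [0.0, 0.0, 1.0]] [[-0.745, -0.376, 0.551, -0.259], [-0.667, 0.433, -0.606, 0.763], [-0.011, -0.82, -0.573, 0.764], [0.0, 0.0, 0.0, 1.0]]
{'time_s': 0.1, 'joint_pos': array([-1.12497065e+00,  1.26324002e-01, -4.05073930e-02,  1.40538714e+00,
        3.52773065e-06,  1.57079727e+00]), 'joint_velocities': array([ 0.00031594, -0.00298403,  0.00228057,  0.000782  , -0.00030157,
        0.00059108]), 'joint_torque': array([ 3.51700728e-04, -4.36907530e+01,  3.53604913e+01,  1.37011759e-02,
        7.18743627e-05,  4.37328211e-06]), 'eef_pos': array([ 0.22633173, -0.47357856,  0.40400372]), 'eef_rot': array([-0.15583001, -0.68950125, -0.15681133,  0.68972114]), 'ft_force': array([-0.03450283,  0.1285207 ,  0.53137546]), 'torque': array([-0.04942724, -0.03143135, -0.02102765]), 'width': 0.08546187759299306}
```

View pics/top0.png

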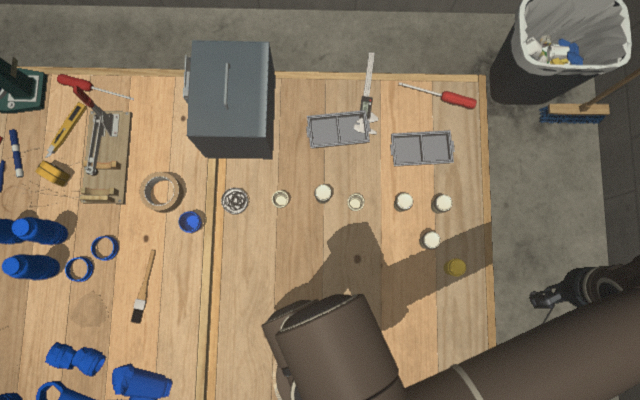

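View pics/scene0.png

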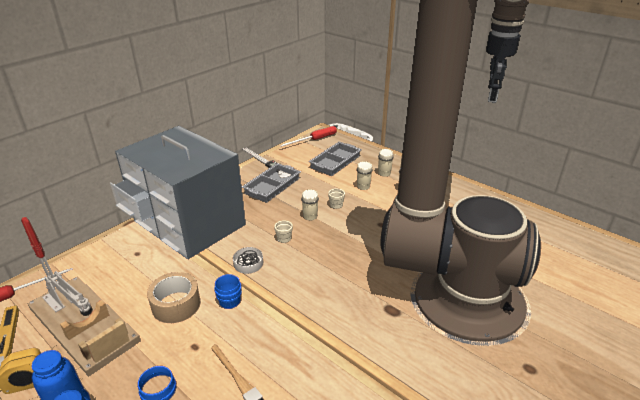

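The top view shows seven candidates:
- Tall with closed tops: (323,193), (404,202), (443,203), (431,240).
- Open short cups: (281,199) and (356,202).
- A yellow look-alike: (456,268), not meant.

Next I'll measure their heights and confirm in an enlarged crop. The crop also covers the caliper and the white thing near tray (340,130).

```bash
cat > h.py <<'E'
import numpy as np,cv2
def pts(d):
    K=d["intrinsics"];v,u=np.indices(d["depth"].shape)
    z=d["depth"];c=np.stack([(u-K[0,2])/K[0,0]*z,(v-K[1,2])/K[1,1]*z,z],-1)
    return c@d["extrinsics"][:3,:3].T+d["extrinsics"][:3,3]
def plane(d,u,v,h):
    K=d["intrinsics"];E=d["extrinsics"]
    r=E[:3,:3]@np.array([(u-K[0,2])/K[0,0],(v-K[1,2])/K[1,1],1]);o=E[:3,3]
    return o+r*(h-o[2])/r[2]
E
python3 - <<'E'
from h import *
d=dict(np.load("top0.npz"));P=pts(d);im=d["pixels"]
cv2.imwrite("pics/crop1.png",cv2.resize(im[90:290,260:500],(792,660)[:2] if 0 else (720,600),interpolation=cv2.INTER_CUBIC))
hsv=cv2.cvtColor(im,cv2.COLOR_BGR2HSV)
for u,v in[(323,193),(404,202),(443,203),(431,240),(281,199),(356,202),(235,201),(191,222),(456,268)]:
    w=P[v-20:v+21,u-20:u+21].reshape(-1,3); zm=np.percentile(w[:,2],99); 
    z=P[...,2].copy(); m=(z>zm-.012)&(z<.1); m[:v-18]=0;m[v+19:]=0;m[:,:u-18]=0;m[:,u+19:]=0
    q=P[m]; lo,hi=q.min(0),q.max(0)
    (cu,cv),r=cv2.minEnclosingCircle(np.argwhere(m)[:,::-1].astype(np.float32))
    print((u,v),"z",zm.round(4),"mean",q.mean(0).round(4),"ext",(hi-lo).round(3)[:2],"ray",plane(d,cu,cv,zm).round(4)[:2],len(q))
# trays
z=P[...,2]
for n,(x0,y0,x1,y1) in dict(a=(300,100,385,155),b=(380,120,465,175)).items():
    m=np.zeros(z.shape,np.uint8); s=hsv[...,1]<70; m[y0:y1,x0:x1]=((z>.012)&(z<.04))[y0:y1,x0:x1]
    c,_=cv2.findContours(m,0,2); c=max(c,key=cv2.contourArea); m2=np.zeros_like(m);cv2.drawContours(m2,[c],-1,1,-1); 
    q=P[(m2&m)>0]; print(n,"z",np.percentile(q[:,2],[50,95]).round(3)); r=cv2.minAreaRect(q[:,:2].astype(np.float32)); print(r, cv2.minAreaRect(c))
    print("img centre on rim plane",plane(d,*cv2.minAreaRect(c)[0],.025).round(4))
# other objects near
E
```

```text
(323, 193) z 0.0741 mean [0.4469 0.0055 0.0698] ext [0.038 0.038] ray [0.4461 0.0053] 208
(404, 202) z 0.0741 mean [ 0.4292 -0.1985  0.0696] ext [0.04  0.039] ray [ 0.4285 -0.1976] 212
(443, 203) z 0.0744 mean [ 0.4268 -0.2961  0.0698] ext [0.039 0.041] ray [ 0.4259 -0.295 ] 214
(431, 240) z 0.075 mean [ 0.3339 -0.2646  0.0697] ext [0.04 0.04] ray [ 0.3333 -0.2633] 220
(281, 199) z 0.0415 mean [0.4351 0.116  0.0372] ext [0.042 0.041] ray [0.4331 0.1142] 84
(356, 202) z 0.042 mean [ 0.4312 -0.0796  0.0377] ext [0.042 0.043] ray [ 0.4289 -0.0786] 80
(235, 201) z 0.0231 mean [0.4339 0.2354 0.0167] ext [0.067 0.067] ray [0.4296 0.2332] 186
(191, 222) z 0.0561 mean [0.3699 0.3374 0.0515] ext [0.054 0.052] ray [0.3688 0.3371] 98
(456, 268) z 0.0736 mean [ 0.2683 -0.3253  0.0694] ext [0.039 0.039] ray [ 0.267  -0.3236] 231
a z [0.023 0.028]
((0.639265775680542, -0.03793680667877197), (0.11133653670549393, 0.18101678788661957), 7.32843542098999) ((339.4294738769531, 125.10923767089844), (39.001556396484375, 67.10054016113281), 84.17366027832031)
img centre on rim plane [ 0.6368 -0.0364  0.025 ]
b z [0.023 0.028]
((0.5802370309829712, -0.25475725531578064), (0.09005441516637802, 0.16836942732334137), 4.367650985717773) ((422.0461730957031, 147.83078002929688), (32.50543212890625, 63.790523529052734), 86.8201675415039)
img centre on rim plane [ 0.579  -0.2541  0.025 ]
```

View pics/crop1.png

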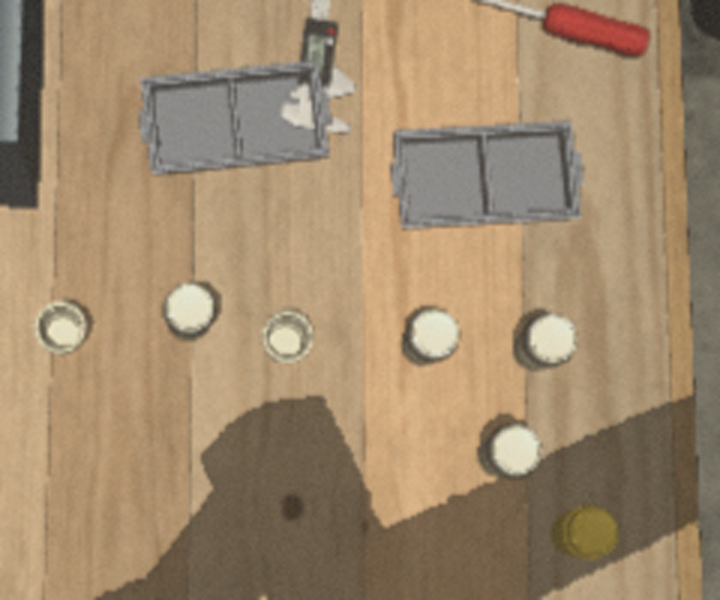

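Closed-topped cream cylinders at crop (190,308), (432,333), (549,338) and (514,448) measure 74 mm tall, so they're the cartridges. The short open cups are at (64,326) and (288,336), and the yellow one at (588,531). The caliper's jaws overlap tray A's right pocket at about (300,105), so I'll check the heights there.

```bash
python3 - <<'E'
from h import *
d=dict(np.load("top0.npz"));P=pts(d);z=P[...,2]
print((z[108:150:2,304:376:3]*1000).round().astype(int))
for n,c in dict(a=[(145,79),(312,64),(329,154),(155,173)],b=[(396,131),(570,123),(580,216),(404,227)]).items():
    w=np.array([plane(d,260+(x+.0)/3-.33,90+y/3-.33,.025)[:2] for x,y in c]);print(n,w.round(4).tolist(),w.mean(0).round(4))
    e=w[0]-w[1]+w[3]-w[2];print("long dir",np.degrees(np.arctan2(e[1],e[0])),np.linalg.norm(e)/2,np.linalg.norm(w[0]+w[1]-w[2]-w[3])/2)
s=dict(np.load("scene0.npz"));E=s["extrinsics"];K=s["intrinsics"]
cv2.imwrite("pics/crop2.png",cv2.resize(s["pixels"][110:240,220:420],(800,520),interpolation=cv2.INTER_CUBIC))
E
```

```text
[[   1    4   -3    1   -1   -1    0   -4   -2   -4   -2    4   -2    0
    -2   -3   -2   -8   -3   11   10   10   14   -6]
 [   2    0    2   -3   -2    1   -3  -19   -2   -2   -4   -6   -1   -1
     0    1   -1   -4   -1   15   25   12    8   -2]
 [   2   -3   -1    1    3   -3   -2  -14   -5    1    0   -1   -1   -3
    24   23   28   25   23   23   23   15   10   -4]
 [  -1   -3   -4    1   -5   -1    3   26   23   26   19   25   25   22
    27   27   20   17   19   21   24   13   11    7]
 [  -3   25   25   28   26   26   23   25   25   22   23   26   18   12
    12    7    9    1    5    8   23    7   12    7]
 [   2   28   28   24   19   17   16   18   10   12    5   24    6    3
     6   -1    6    2    0    4   24   13    7    2]
 [  -6   24    7    6    5    4    7    5    7    5    4   25    2    3
     6    1    6    4   12    5   26    9    4    7]
 [   1    0   25    4    2    0    2    1   -1    0    3   27    2    1
     5   -2    1    5    5    4   19   23    5    0]
 [  -1    0   26    8    2   11    4    0   -3    4   -2   27    2    3
     8    5    1    1    1  
[... 1146 characters left out ...]
 1]
 [  -3    0   21    6    3   29   28   28   25   21   21   23   27   23
    25    5    5   -2    1   -3   -2    1   -1    1]
 [  -1   -2   24   27   26   30   24   17    6    1   -7   -6   -2   -1
     1   -3    0   -2    2    2    0   -3   -3    3]
 [   0   -1   -2    5   -3   -2   -2   -1   -2    0    1   -5    3    0
     2    0    4   -1    1    3   -1    1    0    0]]
a [[0.6603, 0.0472], [0.677, -0.1005], [0.5949, -0.1156], [0.5748, 0.0367]] [ 0.6267 -0.033 ]
long dir 97.01231645699146 0.1510878586075877 0.08477584810349725
b [[0.6169, -0.1745], [0.6272, -0.328], [0.5433, -0.3346], [0.5305, -0.1809]] [ 0.5795 -0.2545]
long dir 94.2952271725573 0.1539910728955925 0.08545815946316969
```

View pics/crop2.png

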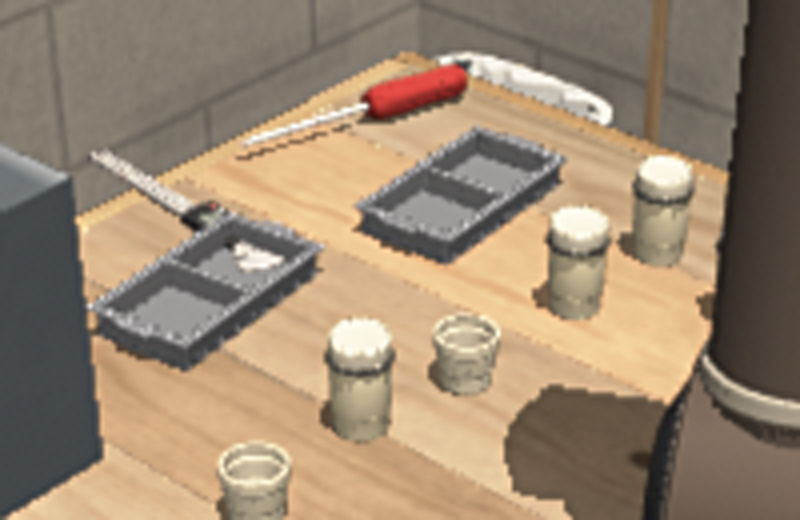

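The caliper lies through tray A's right pocket, with its jaw tip at about (354,126) and roughly 10 mm high. I'll bias that one cartridge toward the robot and the cross wall to avoid it. First comes one cartridge into the unobstructed left pocket of A.

```bash
cat > m.py <<'E'
from cell import bot
from h import *
from scipy.spatial.transform import Rotation as Rn
G=0.155
CARTS=dict(c0=(.4464,.0054),c1=(.4288,-.1980),c2=(.3335,-.2638),c3=(.4262,-.2954))
POCK=dict(AL=(.622,.0042,7),BL=(.5767,-.217,4.3),AR=(.621,-.063,7),BR=(.5823,-.292,4.3))
def quat(deg):
    c,s=np.cos(np.radians(deg)),np.sin(np.radians(deg)); best=None
    q0=bot.get_obs()["joint_pos"]
    for k in(1,-1):
        y=np.array([c,s,0])*k; x=np.array([0,0,-1.])
        q=Rn.from_matrix(np.c_[x,y,np.cross(x,y)]).as_quat()[[3,0,1,2]]
        j=bot.inverse_kinematics([.5,-.15,.33],q)
        if j is not None and(best is None or abs(j[5]-q0[5])<best[0]): best=(abs(j[5]-q0[5]),q)
    return best[1]
def say(t):
    o=bot.get_obs();print(t,"t",round(o["time_s"],2),"pos",o["eef_pos"].round(4),"w",round(o["width"],4),"F",o["ft_force"].round(1))
def deal(c,p,zg=.041,hi=.17,first=False):
    x,y=CARTS[c];px,py,dg=POCK[p];q=quat(dg)
    bot.movep([x,y,G+hi],q); bot.command_gripper(.075)
    bot.line_to([x,y,G+zg],.15); say("at")
    bot.command_gripper(.03); say("gripped")
    bot.line_to([x,y,G+hi],.2)
    bot.line_to([px,py,G+hi],.25); say("over")
    bot.line_to([px,py,G+zg+.02],.2); bot.line_to([px,py,G+zg+.0055],.05); say("down")
    bot.command_gripper(.075); bot.line_to([px,py,G+hi],.2); say("released")
def snap(n,box,size):
    d=bot.get_image("scene" if n[0]=="s" else "top");np.savez(n+".npz",**d)
    x0,y0,x1,y1=box;cv2.imwrite(f"pics/{n}.png",cv2.resize(d["pixels"][y0:y1,x0:x1],size,interpolation=cv2.INTER_CUBIC));return d
E
python3 - <<'E'
from m import *
d=dict(np.load("top0.npz"))
for u,v in[(354,126),(365,132),(355,121)]: print(plane(d,u,v,.01).round(4), np.hypot(*(plane(d,u,v,.01)[:2]-[.621,-.063])).round(4))
deal("c0","AL")
snap("s1",(220,110,420,240),(800,520))
E
```

```text
[ 0.6399 -0.0762  0.01  ] 0.023
[ 0.6239 -0.1056  0.01  ] 0.0427
[ 0.6539 -0.0788  0.01  ] 0.0365
at t 3.3 pos [0.4468 0.0054 0.1967] w 0.075 F [ 0.3  0.  -0.3]
gripped t 3.71 pos [0.4469 0.0054 0.197 ] w 0.0396 F [0.1 0.6 6.1]
over t 5.35 pos [0.6213 0.0042 0.3238] w 0.0395 F [-0.5 -0.  -0.3]
down t 6.48 pos [0.6219 0.0042 0.2013] w 0.0394 F [-0.6 -0.9 -0.2]
released t 7.69 pos [0.6218 0.0042 0.3239] w 0.0754 F [ 0.3  0.5 -0.3]
```

View pics/s1.png

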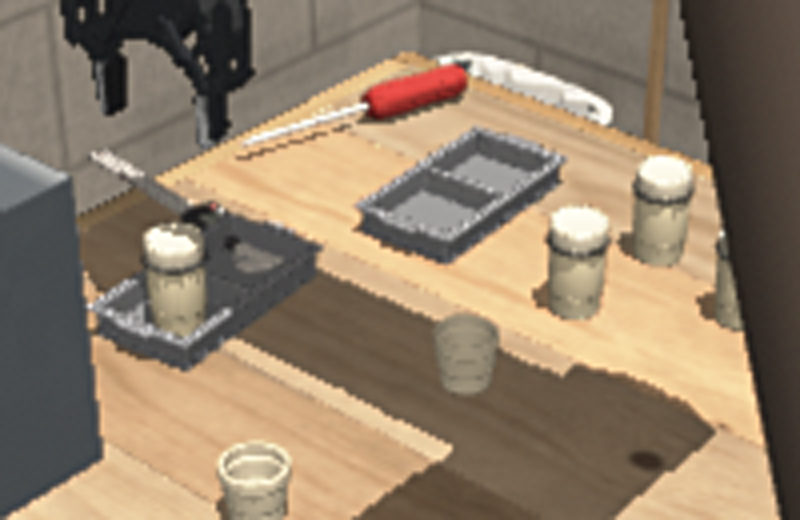

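The cartridge at (175,280) stands upright in A's left pocket. Next come B, then A's right pocket (biased away from the jaw tip), with a check at the end.

```bash
sed -i 's/AR=(.621,-.063,7)/AR=(.620,-.062,7)/' m.py; python3 - <<'E'
from m import *
deal("c1","BL"); deal("c2","AR")
snap("s2",(220,110,420,240),(800,520))
E
```

```text
at t 10.05 pos [ 0.4292 -0.1981  0.1967] w 0.075 F [-0.1 -0.8  0.3]
gripped t 10.46 pos [ 0.4292 -0.1982  0.197 ] w 0.0399 F [ 0.1 -1.1  5.8]
over t 12.0 pos [ 0.576  -0.2168  0.3237] w 0.0396 F [ 0.7  0.6 -0.2]
down t 13.13 pos [ 0.5766 -0.2169  0.2014] w 0.0393 F [ 0.1  0.3 -0.1]
released t 14.34 pos [ 0.5765 -0.2169  0.3239] w 0.0752 F [-0.  -0.2 -0.8]
at t 16.54 pos [ 0.3339 -0.2641  0.1967] w 0.0749 F [ 0.4 -0.  -0.7]
gripped t 16.96 pos [ 0.3339 -0.2641  0.1969] w 0.0394 F [-0.5  0.7  5.9]
over t 19.3 pos [ 0.6194 -0.0625  0.325 ] w 0.0395 F [-0.5 -1.2 -0.1]
down t 20.43 pos [ 0.6199 -0.062   0.2013] w 0.0393 F [ 0.3  0.3 -0.1]
released t 21.64 pos [ 0.6198 -0.062   0.3239] w 0.0749 F [ 0.  -0.2 -1. ]
```

View pics/s2.png

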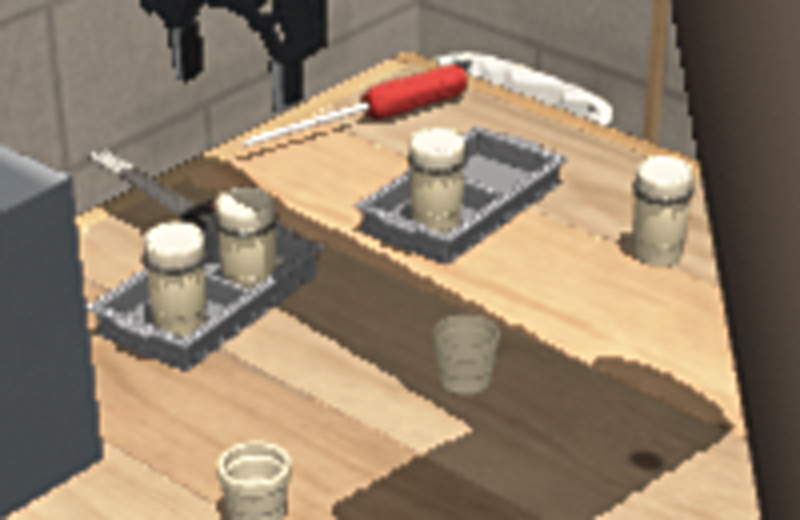

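Three cartridges stand upright, at (175,280) and (246,235) in A and (437,180) in B. Next I'll place the last one, retract the arm and check.

```bash
python3 - <<'E'
from m import *
deal("c3","BR")
bot.set_joints([-1.125,.126,-.04,1.405,0,1.571]); bot.hold(.5); say("home")
snap("s3",(200,100,440,280),(800,600)); d=snap("t3",(180,80,500,290),(800,525))
P=pts(d);z=P[...,2]
top=((z>.06)&(z<.1)).astype(np.uint8)
n,l,st,c=cv2.connectedComponentsWithStats(top)
for i in range(1,n):
    if 80<st[i,4]<700: print(c[i].round(),P[l==i].mean(0).round(4),"zmax",np.percentile(P[l==i][:,2],50).round(4),st[i,4])
d0=dict(np.load("top0.npz"));P0=pts(d0)
for u,v in[(281,199),(356,202),(235,201),(191,222),(456,268)]:
    s=(slice(v-18,v+19),slice(u-18,u+19))
    a=[Q[s][(Q[s][...,2]>.012)&(Q[s][...,2]<.1)].mean(0) for Q in(P0,P)];print((u,v),"shift mm",((a[1]-a[0])*1000).round(1))
E
```

```text
at t 24.07 pos [ 0.4266 -0.2956  0.1968] w 0.0751 F [-0.1  0.2  0.5]
gripped t 24.48 pos [ 0.4266 -0.2957  0.197 ] w 0.0394 F [0.1 0.5 5.1]
over t 26.05 pos [ 0.5817 -0.2918  0.3237] w 0.0399 F [ 0.7  0.3 -0. ]
down t 27.18 pos [ 0.5822 -0.2919  0.2013] w 0.0396 F [ 0.1  0.1 -0.6]
released t 28.39 pos [ 0.5821 -0.2919  0.3239] w 0.075 F [ 0.6  0.  -0.7]
home t 30.4 pos [ 0.2266 -0.4737  0.4044] w 0.0748 F [-0.2 -0.4 -0.1]
[246. 138.] [0.5808 0.2007 0.0803] zmax 0.0807 429
[17. 84.] [0.712  0.7909 0.0802] zmax 0.08 287
[ 97. 138.] [0.5737 0.5738 0.0851] zmax 0.086 575
[324. 126.] [0.6172 0.0038 0.0724] zmax 0.0733 233
[350. 128.] [ 0.6152 -0.0621  0.0727] zmax 0.0735 221
[441. 144.] [ 0.5781 -0.2914  0.0723] zmax 0.0733 235
[411. 145.] [ 0.5728 -0.2166  0.0725] zmax 0.0731 224
[ 48. 172.] [0.4876 0.6971 0.0627] zmax 0.0623 194
[ 93. 197.] [0.4242 0.5762 0.0677] zmax 0.0678 125
[  8. 232.] [0.3317 0.7676 0.0824] zmax 0.0835 202
[ 51. 233.] [0.3322 0.6654 0.0794] zmax 0.0774 237
[ 43. 267.] [0.2493 0.6774 0.0793] zmax 0.0775 246
[457. 267.] [ 0.2685 -0.325   0.0691] zmax 0.0694 235
(281, 199) shift mm [-0.1 -0.1  0.4]
(356, 202) shift mm [ 0.3 -0.6 -0.1]
(235, 201) shift mm [-0.7 -1.6  0.1]
(191, 222) shift mm [ 0.4  0.1 -0.2]
(456, 268) shift mm [-0.1  0.1 -0.3]
```

View pics/s3.png

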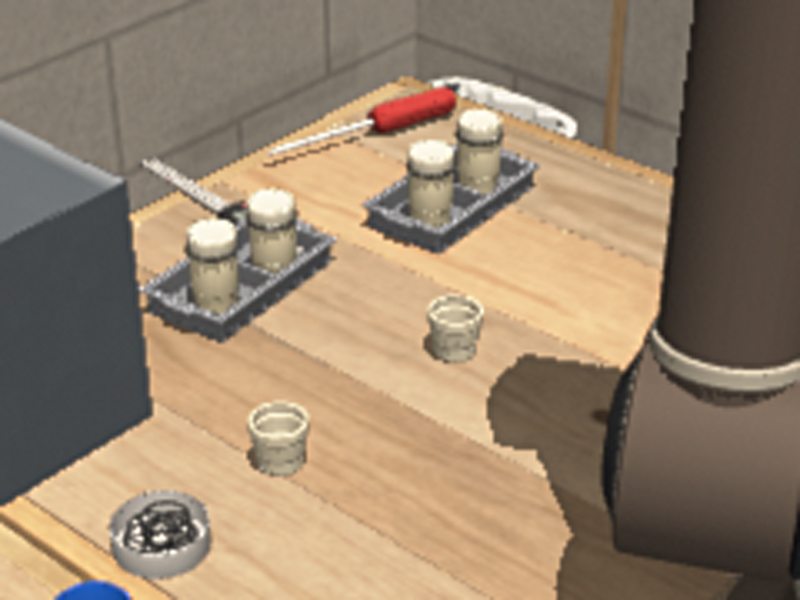

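View pics/t3.png

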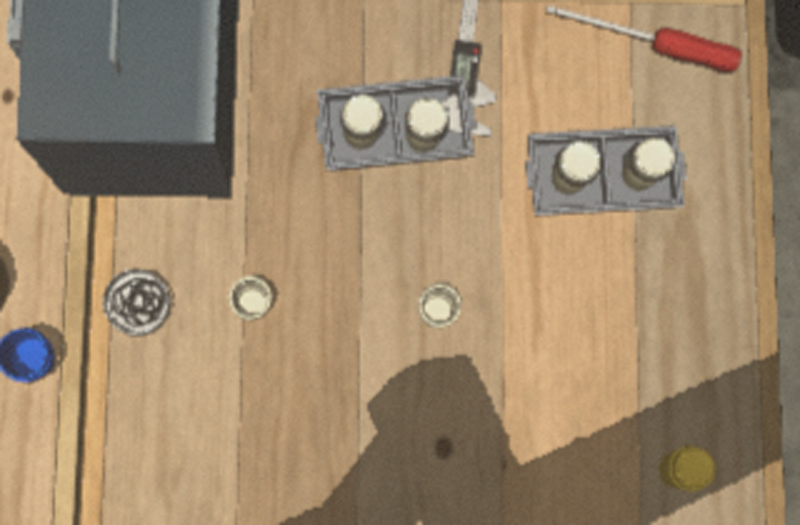

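Both views show all four upright, at (213,265), (272,230), (431,183) and (479,150) in the scene crop. Their tops are level within 0.5 mm, and the bystanders haven't moved.

```bash
python3 -c "
from cell import bot
bot.job_done()"
```

```text
the job is handed in; nothing more can be done
```

All four tall cartridges are now in the trays, one upright in each pocket, and the job is handed in. I dealt them A, B, A, B, and it took about 30 s of the 83 s allowed.

**Cartridges:** the last pictures, taken with the arm back at its start pose, show all four standing. Their tops are level to about 0.5 mm and about 3 mm higher than on the table, which fits the 4 mm pocket floor.

**Bystanders:** the short cups, the blue cup and the yellow look-alike show less than 1 mm of shift. The tin showed 1.7 mm, which is within the depth noise.

**Caliper in tray A:** a caliper's jaws lie in A's right pocket, so I set that cartridge about 1 cm off-centre to stay clear of them. I felt no contact there.

**Small disagreement:** the measured tops sit about 4 mm nearer the robot than I commanded, by the same amount on all four. I took that to be a measuring bias from the cylinders' sides and did not correct for it.

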